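# Vent the air cylinder and hold its piston rod partly drawn

### The arm

A 6-joint arm with a two-finger parallel gripper is mounted at the origin on a cart in front of the work surface, level with it; the furniture and walls round the work are solid. World frame = base frame: x ahead of the robot, y to its left, z up, the work surface at z = 0. Lengths are in mm, angles in rad, forces in N, time in s.
With the tool pointing down it reaches from about 275 to 825 mm from the base axis. Payload 4.9 kg.
Tool frame: the origin (TCP) lies at the very end of the fingers, on their centre line; the grasp point (between the pads) lies 19 mm behind it; z points along the fingers, y is the line along which they close (so a half turn about z gives the same grasp; the last joint's range is limited). The gripper opens to 85 mm and grips with 20 to 120 N. Pads are 22 mm wide; open, the fingers measure 114 mm over their backs; the gripper's body (76 mm by 85 mm) begins 54 mm behind the grasp point. The pads swing forward as they close: fully open they stand 13 mm farther back than shut.
Start: joints at [1.067, 0.326, -0.193, 1.052, 0, 1.437], TCP at [198.782, 512.84, 231.281] pointing down, gripper open.
Joint ranges: [-2.65, 2.65], [-0.97, 1.79], [-1.3, 1.35], [-1.93, 2.1], [-1.47, 1.37], [-3.14, 3.14]. Speed limits (rad/s): [2.57, 2.57, 3.14, 3.14, 3.14, 3.14].

### API

Orientations are given as [roll, pitch, yaw] about the fixed x, y, z axes, in that order (R = Rz(yaw) Ry(pitch) Rx(roll)).
In Python, from bench import bot, solve_ik, imaging gives the robot as it stands. Calls block until the motion is done:
- bot.move_ptp(position, orientation): joint-space move of the TCP to a pose.
- bot.movel(position, rot=None, max_speed=150, threshold=None): straight line of the TCP; rot=None keeps the orientation; max_speed is the mean speed in mm/s. With threshold (N) it stops when the force on the tool has changed by that much, and returns True; else False.
- bot.move_j(angles): joint-space move.
- bot.grip(opening, effort=None): opening from 0.0 (shut) to 1.0 (fully open); effort is the grip in N (None keeps the last); returns when the fingers have stopped.
- bot.dwell(seconds).
- solve_ik(position, orientation): joint angles nearest the present ones, or None.
- bot.get_state(): the state.
- imaging.capture(name): name is "side" or "top" or "wrist"; returns the picture (480x640x3 uint8, blue, green, red); there is no depth.
- imaging.camera_model(name): a dict with "K" (3x3 intrinsics, pixels), "position" and "rotation" of the camera in the world. Camera axes: x right, y up, looking along -z (the intrinsics and any distortion apply to the point x, -y, -z); pixel columns grow to the right and rows downward; lengths in mm; the calibration is good to about 2 mm. A picture is of the moment at which its call begins: read the wrist's pose just before it. camera_model takes no time and is no camera call; for the wrist camera it gives the pose at the moment of the call.
A pose or a line that the arm cannot do raises bot.IKError and nothing moves.
- bot.sign_off(): hands the job in; it is judged then, once.
The state is a dict: "t": time; "qpos": joint angles; "joint_velocities": joint speeds; "effort": joint torques, N m; "tcp_pos": TCP position; "orientation": TCP orientation; "contact_force": force on the tool from outside, world axes, zero at the start; "wrist_torque": the same for the moment, N m; "opening": opening from 0.0 (shut) to 1.0 (fully open); "gripper_force": force on a finger pad.
Only numpy, scipy, OpenCV 4.12 (cv2) and the standard library are available. Lean on these libraries where they do the work, as an engineer would, in place of code of your own. Each camera call takes 0.05 s, during which the arm holds its last target. There are 200 camera calls.

### The job

On the small test stand, first bring the valve lever upright so that the air cylinder is vented; then take the piston rod by its round end piece and draw it straight out along the leaning bore by about 40 mm, until the dark groove ring on the rod has just come out of the bore, without forcing it sideways and without pulling it right out. Leave the lever upright and the things round the stand alone, and finish while holding the rod steady in the gripper at that draw: do not let go of it.

Things in the scene. Friction and masses are not known exactly. Their poses are not given: they have to be found in the camera images.
- stand: Fixed test stand: a grey base plate 125 mm (its x) by 310 mm (its y), 12 mm thick, origin at the centre of its underside, x and y along its sides. It carries the aluminium valve block with the lever at y = +85 mm and the leaning air cylinder at y = -85 mm, joined by a copper pipe.
- cylinder: Air cylinder fixed on the stand: a round aluminium tube 42 mm across and 92 mm long with square steel collars 52 mm wide (at 0-16 mm and 64-80 mm along it; four small nuts reach to 84 mm). Origin at the centre of its lower end; its z axis is the axis of the bore, pointing outward, which leans 20 degrees from vertical towards the stand's -x side. The round bore is 17.5 mm wide, 80 mm deep, its floor 12 mm above the origin.
- mouth (a point): Centre of the open mouth of the bore, on the cylinder's axis at the upper end of the tube.
- rod: Loose steel piston rod, 0.15-0.3 kg, 16 mm thick, standing in the bore with about 1.5 mm play. Origin at the centre of its foot, z along the rod to its outer end. At the start it is fully home on the floor of the bore, 12 mm of bare rod showing; left alone it slides back home. A dark ring (the groove, 4 mm high) begins 46 mm above the foot, so it comes out of the mouth entirely once the rod is drawn 34 mm.
- rod_end (a point): Middle of the rod's round dark end piece, a plain cylinder 26 mm across and 32 mm high on the rod's axis, 108 mm above the foot (when home 28 mm beyond the mouth; its underside 12 mm beyond the mouth).
- valve_lever (a joint): Angle of the valve lever in rad: 0 is upright, positive leans towards the stand's +x side; stops at -1 and +1. It stays where it is left (about 0.16 N m of friction). It starts leaning to +x by 0.45 to 0.9.
- lever_ball (a point): Centre of the black ball, 24 mm across, on the end of the lever, 75 mm from the pivot; the lever bar below it is 10 mm thick.
- lever_pivot (a point): Point on the lever's hinge axis, which lies along the stand's y, 66 mm above the bench; fixed to the stand.
- tape_measure: Bystander: yellow tape measure, 38x83x62 mm, left of the stand; origin at the centre of its underside; leave alone.
- screw_box: Bystander: small cardboard box, 56x75x41 mm, behind the stand on the right; origin at the centre of its underside; leave alone.
- spanner: Bystander: steel spanner about 198 mm long, lying flat to the right of the stand; origin at the centre of its underside; leave alone.

How it is judged:
By the outcome, as a careful person would: the job done as asked, in the order asked, and still so for the second after the job is handed in, while the arm keeps its last pose, push and grip.
It also fails if it takes over 45 s, if anything falls off the work surface, if the arm or the gripper's body presses on something with over 40 N, if the wrist force passes 120 N, or if a joint passes its speed limit or range.

## Working session

There is one attempt and no reset: what is moved stays moved. The work goes in short steps, each a Python script; the robot and the scene stay as the last script left them, time stands still between calls to the robot, and variables do not carry over. Pictures are saved under pics/ and viewed, at most 10 in all, crops included, and the job is handed in when it is done.

```bash
ls; mkdir -p pics; python3 - <<'E'
from bench import bot, imaging
import cv2
for n in("side","top"):
    cv2.imwrite(f"pics/{n}0.png",imaging.capture(n)); m=imaging.camera_model(n); print(n,m)
s=bot.get_state(); print(s)
E
```

```text
pics
side {'K': array([[509.52109859,   0.        , 322.0593221 ],
       [  0.        , 509.52109859, 228.9018176 ],
       [  0.        ,   0.        ,   1.        ]]), 'position': array([  277.74627038, -1251.75003835,   525.05699402]), 'rotation': array([ 1.17374035,  0.0142168 , -0.27874628])}
top {'K': array([[448.48687075,   0.        , 321.66753819],
       [  0.        , 448.48687075, 238.13706843],
       [  0.        ,   0.        ,   1.        ]]), 'position': array([ 405.97550064, -242.40557659, 1230.10409179]), 'rotation': array([ 0.14582403, -0.02972656, -1.57574033])}
{'t': 0.1, 'qpos': array([ 1.06681952e+00,  3.26868369e-01, -1.93468583e-01,  1.05198023e+00,
       -1.60992414e-05,  1.43661612e+00]), 'joint_velocities': array([ 8.31340016e-04, -1.16662433e-03,  2.23284655e-03,  8.14655392e-05,
       -1.47061158e-05, -7.79087749e-04]), 'effort': array([ 1.68788643e-03, -4.44236898e+01,  2.63038534e+01,  7.89542450e-03,
       -2.99143153e-05, -4.44873738e-07]), 'tcp_pos': array([198.5220422 , 512.3808647 , 230.58669141]), 'orientation': array([-3.14008331e+00, -1.87502362e-04,  2.77179592e+00]), 'contact_force': array([0.49246126, 0.31015495, 0.10160819]), 'wrist_torque': array([-0.06060349, -0.01917062,  0.0167695 ]), 'gripper_force': 0.0, 'opening': 0.9980610544957877}
```

View pics/side0.png

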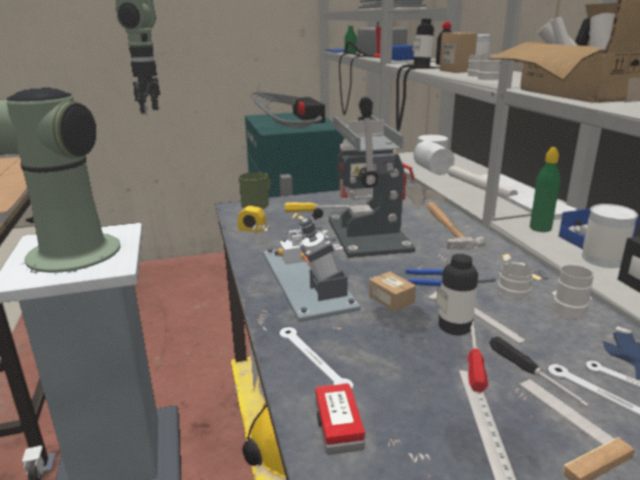

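View pics/top0.png

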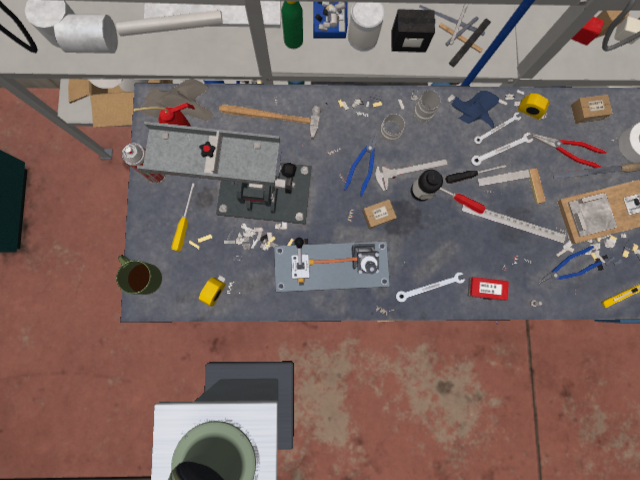

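Side view: the stand is at about (310,270), with the cylinder near (325,270) and the lever near (310,230). Top view: the plate spans (275..389, 242..291), the lever ball is at about (299,242), and the rod end is at about (369,264). I'll enlarge both.

```bash
cat > h.py <<'E'
import numpy as np, cv2
from scipy.spatial.transform import Rotation as R
from bench import bot, solve_ik, imaging
F=np.diag([1,-1,-1.])
def rot(m):
    r=np.array(m["rotation"]); return r if r.shape==(3,3) else R.from_euler('xyz',r).as_matrix()
def proj(m,P):
    p=(np.atleast_2d(P)-m["position"])@rot(m)@F; q=p@m["K"].T; return q[:,:2]/q[:,2:]
def ray(m,uv):
    d=rot(m)@F@np.linalg.inv(m["K"])@[*uv,1]; return m["position"],d/np.linalg.norm(d)
def onz(m,uv,z):
    o,d=ray(m,uv); return o+d*(z-o[2])/d[2]
def tri(*obs):
    A=0;b=0;L=[]
    for m,uv in obs:
        o,d=ray(m,uv);M=np.eye(3)-np.outer(d,d);A=A+M;b=b+M@o;L.append((M,o))
    x=np.linalg.solve(A,b); return x,[round(np.linalg.norm(M@(x-o)),1) for M,o in L]
E
python3 - <<'E'
from h import *
a=cv2.imread("pics/side0.png")[205:325,250:370]; b=cv2.imread("pics/top0.png")[230:305,265:400]
a=cv2.resize(a,None,fx=3.3,fy=3.3,interpolation=2); b=cv2.resize(b,None,fx=2.96,fy=2.96,interpolation=2)
c=np.zeros((400,800,3),np.uint8); c[:396,:396]=a; c[:b.shape[0],400:400+b.shape[1]]=b[:,:400]
cv2.imwrite("pics/z0.png",c)
T=imaging.camera_model("top")
for uv in[(275,245),(387,242),(389,288),(277,291)]: print(onz(T,uv,12).round(0))
print(proj(T,[[400,0,0],[400,100,0]]),onz(T,(299,242),120),onz(T,(369,264),120))
E
```

```text
[ 566. -152.   12.]
[ 574. -460.   12.]
[ 448. -462.   12.]
[ 441. -159.   12.]
[[218.17818736 306.69599443]
 [180.72774293 306.88865292]] [ 559.20735753 -219.5705612   120.        ] [ 503.77063842 -393.7954719   120.        ]
```

View pics/z0.png

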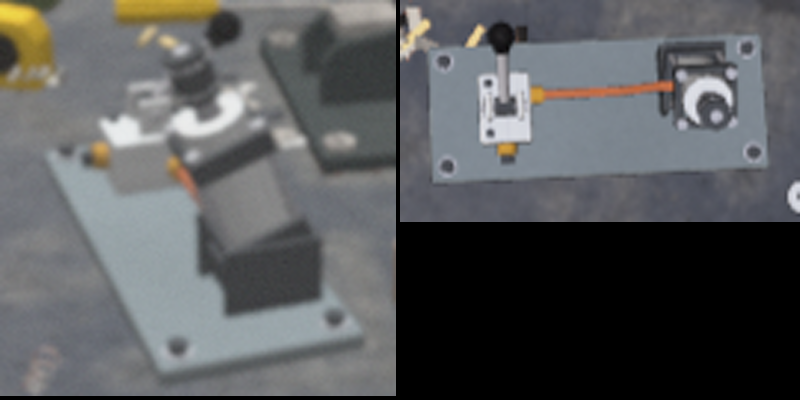

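```bash
cat >> h.py <<'E'
def look(tag):
    m=imaging.camera_model("wrist"); im=imaging.capture("wrist"); cv2.imwrite(f"pics/{tag}.png",im)
    import pickle; pickle.dump(m,open(f"pics/{tag}.pkl","wb")); return m,im
E
python3 - <<'E'
from h import *
p=bot.get_state()
print(imaging.camera_model("wrist"))
bot.movel([198,512,330])
for yaw in(0,np.pi):
    print(yaw,[ (None if (q:=solve_ik(x,[np.pi,0,yaw])) is None else q.round(2)) for x in([430,-250,330],[430,-350,330])])
best=min((0,np.pi),key=lambda y:abs(solve_ik([430,-250,330],[np.pi,0,y])[5]) if solve_ik([430,-250,330],[np.pi,0,y]) is not None else 9)
for i,y in enumerate((-230,-380)):
    bot.move_ptp([430,y,330],[np.pi,0,best]); bot.dwell(.3); look(f"w{i}")
s=bot.get_state();print(best,s["t"],s["tcp_pos"],s["qpos"].round(2),imaging.camera_model("wrist"))
a=np.hstack([cv2.resize(cv2.imread(f"pics/w{i}.png"),(400,300),interpolation=3) for i in(0,1)])
cv2.imwrite("pics/w01.png",a)
E
```

```text
{'K': array([[349.48483861,   0.        , 319.32034432],
       [  0.        , 349.48483861, 240.16167927],
       [  0.        ,   0.        ,   1.        ]]), 'position': array([137.89667087, 536.61084922, 372.85591722]), 'rotation': array([-0.26071025,  0.00159834,  1.20064805])}
0 [array([-0.68,  0.18, -0.14,  1.26,  0.  ,  2.47]), array([-0.82,  0.29,  0.01,  1.29,  0.  ,  2.33])]
3.141592653589793 [array([-0.68,  0.18, -0.14,  1.26,  0.  , -0.68]), array([-0.82,  0.29,  0.01,  1.29,  0.  , -0.82])]
3.141592653589793 5.0 [ 430.30730622 -379.17492448  330.42281646] [-0.85  0.33  0.06  1.3   0.   -0.85] {'K': array([[349.48483861,   0.        , 319.32034432],
       [  0.        , 349.48483861, 240.16167927],
       [  0.        ,   0.        ,   1.        ]]), 'position': array([ 365.11729768, -378.77380095,  472.67444764]), 'rotation': array([-2.61361154e-01,  1.89491208e-04,  1.57176683e+00])}
```

View pics/w01.png

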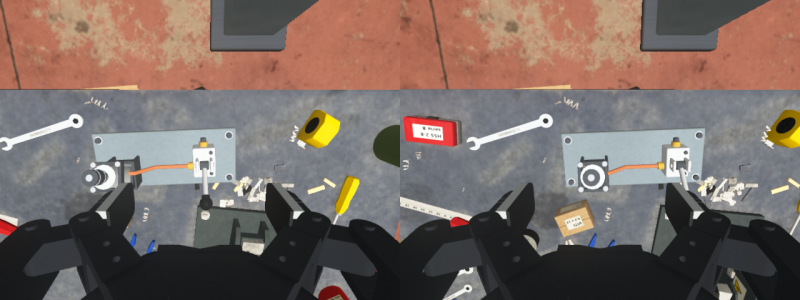

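Left image (w0): the ball is at about (328,320) px and the rod end at about (147,288) at full resolution. Right image (w1): the rod end is at about (306,286), with the lever near the finger. I'll zoom for precise pixels.

```bash
python3 - <<'E'
from h import *
a=cv2.imread("pics/w0.png")[195:355,120:370]; b=cv2.imread("pics/w1.png")[195:355,240:490]
c=np.hstack([cv2.resize(x[:, :],(400,256),interpolation=2) for x in(a,b)])
z0=cv2.resize(cv2.imread("pics/w0.png")[240:330,120:220],None,fx=4,fy=3.4)[:300]
def cr(f,x,y,w=80,h=60,k=5): return cv2.resize(cv2.imread(f"pics/{f}.png")[y:y+h,x:x+w],None,fx=k,fy=k,interpolation=2)
cv2.imwrite("pics/z1.png",np.vstack([np.hstack([cr("w0",110,250),cr("w0",290,280)]),np.hstack([cr("w1",265,250),cr("w1",415,245)])]))
E
```

```text
(no output)
```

View pics/z1.png

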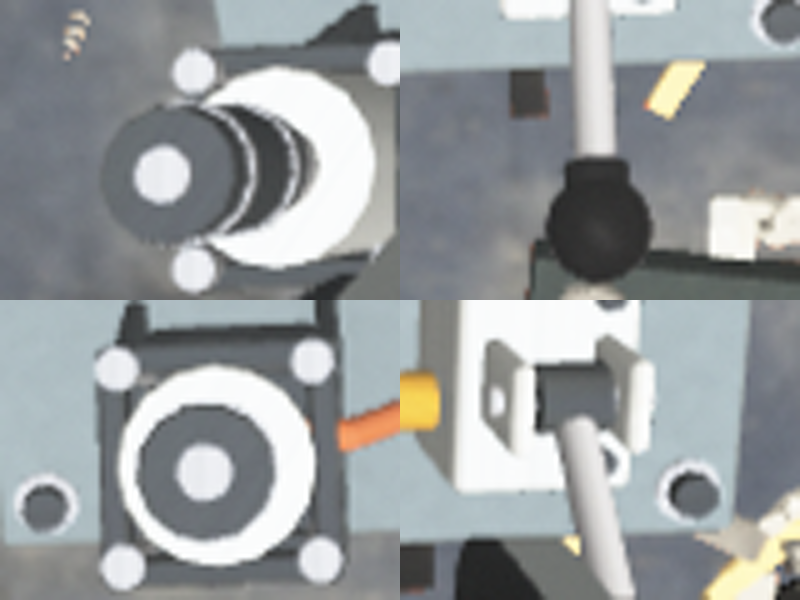

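Top left (w0): rod top face centre at (142.4,284.8) and tube face at (166,283.4). Bottom left (w1): (306,284.4) and (308.4,283). Ball in w0 at (330.2,324.4), and in the top view at (299.5,242.8).

```bash
python3 - <<'E'
from h import *
import pickle
W=[pickle.load(open(f"pics/w{i}.pkl","rb")) for i in(0,1)]; T=imaging.camera_model("top")
rt=tri((W[0],(142.4,284.8)),(W[1],(306,284.4))); print("rodtop",rt)
mo=tri((W[0],(166,283.4)),(W[1],(308.4,283))); print("mouth",mo,"dist44",rt[0]-mo[0],np.linalg.norm(rt[0]-mo[0]))
print("rodtop+T",tri((W[0],(142.4,284.8)),(W[1],(306,284.4)),(T,(712-400)/2.96*np.array([1,0])+[265,230+114/2.96])))
print("ball",tri((W[0],(330.2,324.4)),(T,(299.5,242.8))))
C=[onz(T,u,12) for u in[(274.8,246.6),(387,242.5),(389.3,285.7),(276.5,291.5)]]
c=np.mean(C,0); yv=C[0]+C[3]-C[1]-C[2]; xv=C[0]+C[1]-C[2]-C[3]
yaw=(np.arctan2(-yv[0],yv[1])+0)
print(c,yaw,np.arctan2(xv[1],xv[0]),np.linalg.norm(yv)/2,np.linalg.norm(xv)/2)
w1=[((x+0)/5+265,(y-300)/5+250) for x,y in[(117,369),(313,362),(321,560),(123,567)]]
# nuts at 84 along -> mean height known: direction of yaw
N=[onz(W[1],u,mo[0][2]-8) for u in w1]; v=N[1]-N[0]+N[2]-N[3]; print("nut yaw",np.arctan2(-v[0],v[1]))
print("plate holes w1", [onz(W[1],u,12).round(1) for u in [(265+45/5,250+207/5),(415+292/5,245+195/5)]])
E
```

```text
rodtop (array([ 486.75118253, -390.73961339,  174.52082997]), [np.float64(0.0), np.float64(0.0)])
mouth (array([ 503.43156435, -390.01863295,  129.8118685 ]), [np.float64(0.0), np.float64(0.0)]) dist44 [-16.68038182  -0.72098043  44.70896147] 47.724691580867876
rodtop+T (array([ 487.58734101, -390.56265045,  173.38491848]), [np.float64(0.9), np.float64(0.4), np.float64(1.2)])
ball (array([ 557.38178234, -218.89692352,  118.10453115]), [np.float64(1.9), np.float64(1.9)])
[ 506.94732071 -307.67876185   12.        ] 0.041400815751253844 0.03735529574039545 307.05962333917813 120.20329922819953
nut yaw 0.03922111353831052
plate holes w1 [array([ 563.8, -442.9,   12. ]), array([ 552.2, -161. ,   12. ])]
```

Everything agrees with the sizes given: yaw is about 0.04, lever length 74.9 mm, lever angle about 0.80, and mouth to rod top about 44–47 mm. Next I'll grip the ball along y and carry it round the arc to upright.

```bash
python3 - <<'E'
from h import *
Y=.04; o=[np.pi,0,np.pi+Y]; ex=np.array([np.cos(Y),np.sin(Y),0])
ball=np.array([557,-219.3,118]); th0=.80
off=np.array([0,0,-21])
bot.move_ptp(ball+[0,0,90],o); bot.grip(.65,25)
print("hit",bot.movel(ball+off,max_speed=80,threshold=12))
print(bot.get_state()["tcp_pos"],ball+off)
bot.grip(0,25); s=bot.get_state(); print(s["opening"],s["gripper_force"],s["contact_force"],s["t"])
if s["opening"]>.15:
    p0=s["tcp_pos"]
    for th in np.linspace(th0,0,9)[1:]:
        bot.movel(p0+75*((np.sin(th)-np.sin(th0))*ex+np.array([0,0,np.cos(th)-np.cos(th0)])),max_speed=60)
    s=bot.get_state(); print(s["tcp_pos"],s["contact_force"],s["opening"],s["t"])
T=imaging.camera_model("top"); cv2.imwrite("pics/t1.png",imaging.capture("top")); cv2.imwrite("pics/s1.png",imaging.capture("side"));look("w2")
a=cv2.resize(cv2.imread("pics/s1.png")[190:290,270:370],(400,400),interpolation=2);b=cv2.resize(cv2.imread("pics/w2.png"),(400,300));b=np.vstack([b,np.zeros((100,400,3),np.uint8)])
cv2.imwrite("pics/z2.png",np.hstack([a,b]))
E
```

```text
hit False
[ 557.38303405 -219.51262567   97.57548372] [ 557.  -219.3   97. ]
0.2619484772009012 24.419521987438202 [0.45430984 4.14231325 2.92173112] 8.2917
[ 503.62526714 -220.94145346  120.4858419 ] [1.43365031 2.06052219 6.7423052 ] 0.2596871666619639 10.4917
```

View pics/z2.png

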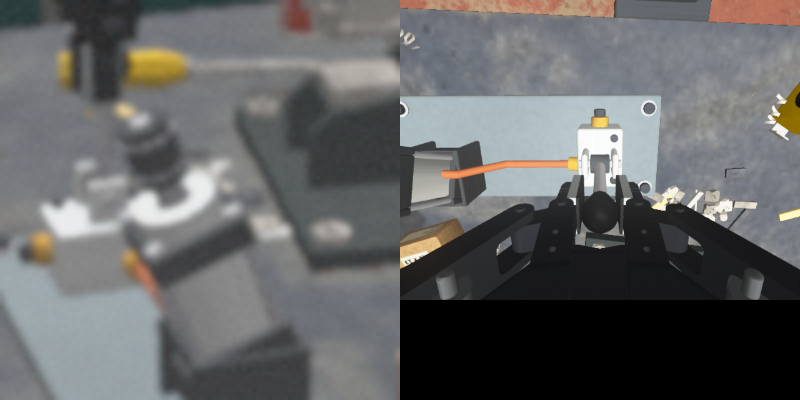

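The ball sits between the pads (w2, about (600,212) in the composite). I'll release it, rise, and check that the lever is upright from two wrist positions.

```bash
python3 - <<'E'
from h import *
Y=.04; o=[np.pi,0,np.pi+Y]
bot.grip(.65); p=bot.get_state()["tcp_pos"]
bot.movel(p+[0,0,110]); 
bot.movel([540,-270,280],max_speed=200); bot.dwell(.2); A=look("w3")
bot.movel([540,-310,280],max_speed=200); bot.dwell(.2); look("w4")
m,im=A; P=[[504,-221,z] for z in(66,141)]
print(bot.get_state()["t"]); u=[proj(__import__("pickle").load(open(f"pics/{t}.pkl","rb")),P) for t in("w3","w4")]; print(u)
out=[]
for t,uv in zip(("w3","w4"),u):
    x,y=[int(max(0,v)) for v in uv.mean(0)-[40,45]]; print(x,y); out.append(cv2.resize(cv2.imread(f"pics/{t}.png")[y:y+90,x:x+80],(400,450),interpolation=2))
cv2.imwrite("pics/z3.png",np.hstack(out))
E
```

```text
13.3417
[array([[367.4726846 , 180.20229361],
       [380.1416202 , 188.68075994]]), array([[407.52816108, 180.46318529],
       [430.39094999, 189.14599322]])]
333 139
378 139
```

View pics/z3.png

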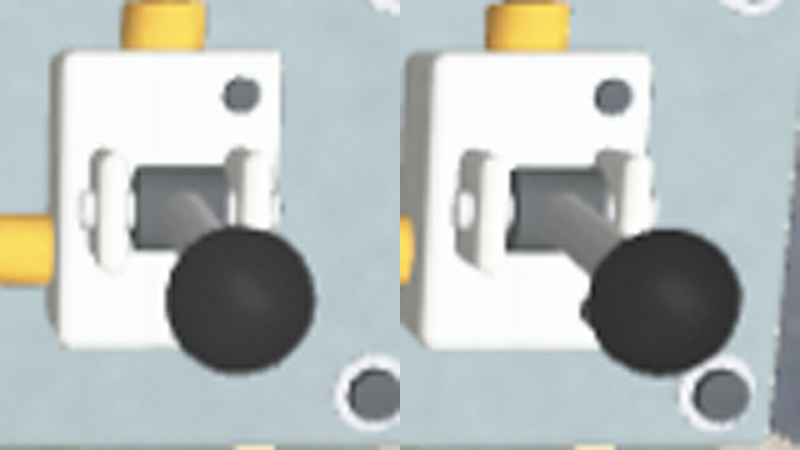

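w3: ball at (381,199.2) and pivot pin row at 181. w4: ball at (430.8,199.2). The ball row is about 10 px too low, so the lever still leans to +x; I'll quantify that.

```bash
python3 - <<'E'
from h import *
import pickle
W=[pickle.load(open(f"pics/w{i}.pkl","rb")) for i in(3,4)]
print("ball",tri((W[0],(381,199.2)),(W[1],(430.8,199.2))))
for W_,u in((W[0],(333+88/5,139+210/5)),(W[0],(333+275/5,139+207/5)),(W[1],(378+65/5,139+211/5))): print(onz(W_,u,66))
print("plate hole",onz(W[0],(333+372/5,139+394/5),12), onz(W[1],(378+322/5,139+395/5),12))
o=pickle.load(open("pics/w0.pkl","rb")); print("old ball w0 at z118",onz(o,(330.2,324.4),118),onz(o,(330.2,324.4),114))
E
```

```text
ball (array([ 512.27406488, -219.52050672,  140.54854391]), [np.float64(0.2), np.float64(0.2)])
[ 505.47311166 -237.91655959   66.        ]
[ 503.36911498 -200.33666425   66.        ]
[ 505.40710396 -237.60257127   66.        ]
plate hole [ 550.86155325 -162.44506961   12.        ] [ 550.98890987 -160.95125787   12.        ]
old ball w0 at z118 [ 557.3819472  -217.00491433  118.        ] [ 559.55413638 -216.86570444  114.        ]
```

The ball is at x=512.3 and the pivot at x=504.4, so the lever leans by 0.105. I'll regrip, correct by 7.9 mm, and re-measure from the same two vantage points with blob detection.

```bash
python3 - <<'E'
from h import *
Y=.04; o=[np.pi,0,np.pi+Y]; ex=np.array([np.cos(Y),np.sin(Y),0])
g=np.array([512.3,-219.9,119.5])
bot.movel(g+[0,0,100],rot=o,max_speed=200); print(bot.movel(g,max_speed=120,threshold=12))
bot.grip(0,40); s=bot.get_state(); print(s["opening"],s["tcp_pos"],s["contact_force"])
bot.movel(s["tcp_pos"]-7.9*ex+[0,0,.4],max_speed=30); bot.dwell(.2); s=bot.get_state(); print(s["tcp_pos"],s["contact_force"])
bot.grip(.65); bot.movel(s["tcp_pos"]+[0,0,110],max_speed=200)
obs=[]
for k,(y,px) in enumerate(((-270,381),(-310,431))):
    bot.movel([540,y,280],max_speed=250); bot.dwell(.2); m,im=look(f"w{5+k}")
    sub=im[150:240,px-40:px+40]; mask=((sub.max(2)<58)*255).astype(np.uint8)
    n,l,st,c=cv2.connectedComponentsWithStats(mask); i=1+st[1:,4].argmax()
    u=st[i,:2]+st[i,2:4]/2-.5+[px-40,150]; print(st[i],u,c[i]+[px-40,150]); obs.append((m,c[i]+[px-40,150]))
print(tri(*obs),bot.get_state()["t"])
E
```

```text
False
0.25294800237662607 [ 512.81385454 -220.4859056   120.39949908] [-0.66987839 -1.10220684  5.6112934 ]
[ 504.96102459 -220.82347817  120.86526871] [ 2.6467526  -0.07920656  2.22045139]
[30 48 15  6 23] [378.  200.5] [377.60869565 201.47826087]
[ 26  26  29  28 565] [431.  189.5] [430.52389381 189.51858407]
(array([ 505.82330589, -228.07247742,  167.71045224]), [np.float64(4.5), np.float64(4.5)]) 18.4333
```

The second view is clean: ball at (430.5,189.5), against (430.4,189.1) predicted for x=504 upright. The lever is upright. Next I'll grasp the rod with the tool axis along the bore, using low effort and reading the side force.

```bash
cat >> h.py <<'E'
Y=.04; s20,c20=np.sin(np.radians(20)),np.cos(np.radians(20)); cy,sy=np.cos(Y),np.sin(Y)
AX=np.array([-s20*cy,-s20*sy,c20]); YS=np.array([-sy,cy,0])
RM=np.c_[np.cross(YS,-AX),YS,-AX]; XS=RM[:,0]
ORI=R.from_matrix(RM).as_euler('xyz')
def f():
    c=np.array(bot.get_state()["contact_force"]); return np.array([c@XS,c@YS,c@AX]).round(1)
E
python3 - <<'E'
from h import *
import pickle
m=pickle.load(open("pics/w6.pkl","rb")); print("ball at z141",onz(m,(430.7,189.5),141))
g=np.array([493,-390.4,157.5])-20*AX
bot.move_ptp(g+95*AX,ORI); bot.grip(.75,25); bot.dwell(.2); f0=f(); print("f0",f0,bot.get_state()["tcp_pos"]-g-95*AX); look("w7")
print(bot.movel(g,max_speed=100,threshold=10)); s=bot.get_state(); print(s["tcp_pos"]-g,f())
bot.grip(0,20); s=bot.get_state(); print(s["opening"],s["gripper_force"],f(),s["wrist_torque"],s["t"])
look("w8")
cv2.imwrite("pics/z4.png",np.hstack([cv2.resize(cv2.imread(f"pics/w{i}.png"),(400,300)) for i in(7,8)]))
E
```

```text
ball at z141 [ 504.2039412  -220.69801151  141.        ]
f0 [-0.6  0.6  0.2] [0.73406542 0.40660393 0.0665787 ]
False
[ 0.20289166 -0.45287147  0.68620493] [ 0.3 -0.9  0.3]
0.29744585563883674 20.264243292622268 [ 0.5 -1.4  3.8] [-0.35381445  0.41619097 -0.13789205] 21.025
```

View pics/z4.png

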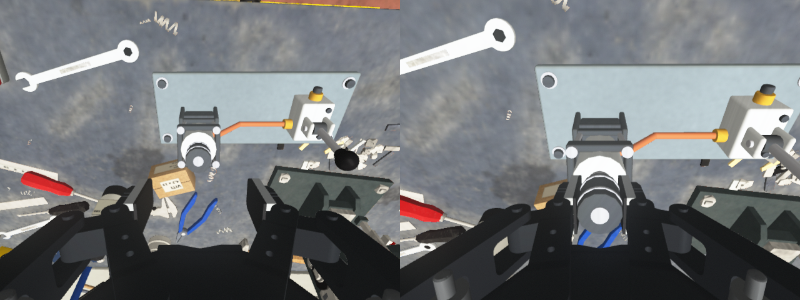

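The end piece is centred between the pads with little side force. Now I'll draw.

```bash
python3 - <<'E'
from h import *
bot.grip(0,50); s=bot.get_state(); p=s["tcp_pos"]; print(f(),s["opening"])
for d in(10,20,30,40):
    bot.movel(p+d*AX,rot=ORI,max_speed=25); s=bot.get_state(); e=s["tcp_pos"]-p
    print(d,(e@AX).round(2),(e@XS).round(2),(e@YS).round(2),f(),s["opening"].round(3),s["t"])
    if np.abs(f()[:2]).max()>15: break
bot.dwell(.3); print(f()); look("w9"); cv2.imwrite("pics/s2.png",imaging.capture("side"));
a=cv2.imread("pics/w9.png")[250:400,220:420]
b=cv2.imread("pics/s2.png")[190:290,270:370]
cv2.imwrite("pics/z5.png",np.hstack([cv2.resize(a,(400,300),interpolation=2),cv2.resize(b,(300,300),interpolation=2)]))
E
```

```text
[ 0.7 -1.2  5.6] 0.2903831712696259Traceback (most recent call last):
  File "<stdin>", line 5, in <module>
AttributeError: 'float' object has no attribute 'round'
```

```bash
python3 - <<'E'
from h import *
h=np.array([493,-390.4,157.5])-20*AX+[.2,-.45,.69]
p=bot.get_state()["tcp_pos"]; d0=(p-h)@AX; print("drawn",round(d0,2),f())
for d in(20,30,40):
    bot.movel(p+(d-d0)*AX,rot=ORI,max_speed=25); s=bot.get_state(); e=s["tcp_pos"]-h
    print(d,[round(float(e@v),2) for v in(AX,XS,YS)],f(),round(s["opening"],3),s["t"])
    if np.abs(f()[:2]).max()>15: break
bot.dwell(.3); print(f()); look("w9"); cv2.imwrite("pics/s2.png",imaging.capture("side"));
a=cv2.imread("pics/w9.png")[230:380,220:420]
b=cv2.imread("pics/s2.png")[190:290,270:370]
cv2.imwrite("pics/z5.png",np.hstack([cv2.resize(a,(400,300),interpolation=2),cv2.resize(b,(300,300),interpolation=2)]))
E
```

```text
drawn 10.14 [-0.2 -2.4 -0.7]
20 [20.37, 0.04, -0.32] [ 0.4 -2.4 -0.8] 0.291 22.4167
30 [30.29, 0.07, -0.3] [ 0.5 -1.5 -1.2] 0.291 22.9667
40 [40.26, 0.06, -0.29] [ 0.5 -0.6  0.2] 0.287 23.5167
[-0.1 -1.8  0. ]
```

View pics/z5.png

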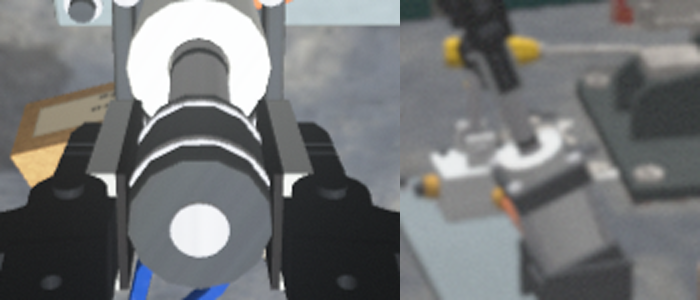

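The rod is drawn: the dark ring shows just above the mouth (side crop about (527,145), wrist crop about (200,50)). Side forces stayed under 3 N and the grip opening was unchanged, so I'm handing in.

```bash
python3 -c "
from h import *
print(bot.sign_off())"
```

```text
the job is handed in; nothing more can be done
None
```

The job is handed in: the lever is upright, and the rod is drawn about 40 mm along the bore with the groove ring just clear, still held in the gripper.

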